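# Lay out LED modules on their curing plates and weigh one down

## Robot

A 6-joint arm with a two-finger parallel gripper is mounted at the origin on the work surface. World frame = base frame: x ahead of the robot, y to its left, z up, the work surface at z = 0. Lengths are in m, angles in rad, forces in N, time in s.
With the tool pointing down it reaches from about 0.375 to 0.9 m from the base axis. Payload 3.1 kg.
Tool frame: the origin (TCP) lies at the very end of the fingers, on their centre line; the grasp point (between the pads) lies 19 mm behind it (manip.tcp_to_grasp is the distance from the TCP to the grasp point, in m); z points along the fingers, y is the line along which they close (so a half turn about z gives the same grasp; the last joint's range is limited). The gripper opens to 85 mm and grips with 20 to 120 N. Pads are 22 mm wide; open, the fingers measure 114 mm over their backs; the gripper's body (76 mm by 85 mm) begins 54 mm behind the grasp point. The pads swing forward as they close: fully open they stand 13 mm farther back than shut.
Start: joints at [0.985, 0.527, 1.433, -0, 1.181, -0.178], TCP at [0.248, 0.574, 0.231] pointing down, gripper open.
Joint ranges: [-3.08, 3.08], [-0.75, 2.2], [0.22, 2.44], [-1.43, 4.57], [0, 2.65], [-2.85, 2.85]. Speed limits (rad/s): [2.79, 2.79, 3.14, 3.14, 3.14, 3.14].

## Interface

Orientations are given as a rotation vector (axis times angle).
In Python, from bench import manip gives the robot as it stands. The module is installed in compiled form; this text tells all that it offers.
- The arm moves only by the tool carry_out, never from a script. Its argument "steps" is one flat list of numbers, 7 for each row, row after row: the shift along the world's x, y, z in mm, then the turn, a rotation vector about the world's x, y, z in degrees, then the finger opening in mm, from 0 to 85.4. A call has 1 to 10 rows; each row is the pose to reach, as a shift and turn from the pose commanded when the call began; what a row does not reach only later rows make up. A row lasts 1/8 s, in which the tool goes at most 62.5 mm and 10.7 degrees, less where a joint would pass 70% of its speed; a pose out of reach is approached as far as the arm can. A call with a gripper value outside its range is refused whole. The fingers move at their own pace and stop on an object; "force" is the grip in N (left out, the last holds). Time passes only in rows, so rows that repeat a pose let the fingers close. It gives the time, the measured TCP pose, the force, the opening and the grip force at its end, in the units of the state.
- manip.get_obs(): the state, without advancing time (a new reading comes with each control period).
- manip.get_image(name): name is "scene" or "top" or "wrist"; returns the picture (400x640x3 uint8, blue, green, red); there is no depth.
- manip.calibration(name): a dict with "fx", "fy", "cx", "cy" (pixels), "dist" ([k1, k2, p1, p2, k3] as OpenCV has them; the pictures are not rectified), "extrinsics" (4x4, takes a point from camera to world coordinates); the wrist camera has in their place "hand_eye" (4x4, takes a point from camera to tool coordinates, whose origin is the TCP and whose axes are the flange's). Camera axes: x right, y up, looking along -z (the intrinsics and any distortion apply to the point x, -y, -z); pixel columns grow to the right and rows downward; lengths in m; the calibration is good to about 2 mm. A picture is of the moment at which its call begins: read the wrist's pose just before it. calibration takes no time and is no camera call.
- manip.job_done(): hands the job in; it is judged then, once.
The state is a dict: "time_s": time; "qpos": joint angles; "qvel": joint speeds; "tau": joint torques, N m; "tcp_pos": TCP position; "orientation": TCP orientation; "force": force on the tool from outside, world axes, zero at the start; "torque": the same for the moment, N m; "grip_width": finger opening in m; "grip_force": force on a finger pad.
Only numpy, scipy, OpenCV 4.12 (cv2) and the standard library are available. Lean on these libraries where they do the work, as an engineer would, in place of code of your own. Each camera call takes 0.05 s, during which the arm holds its last target. There are 200 camera calls.

## Task

Set each of the four LED modules upright on the black curing plate that bears its outline, centred in the outline and turned to fit it. When all four are on their plates, and not before, set the clamping weight upright on the middle of the square silver module. Leave everything standing there, released, and never tip a module or the weight over.

Things in the scene. Friction and masses are not known exactly. Their poses are not given: they have to be found in the camera images.
- square_module: LED module on a square finned heat sink of bare silver aluminium, 60 x 60 mm (sides along its own x and y), 44 mm tall including the white LED board with yellow LEDs that covers its top; loose, 120 to 250 g. Origin at the centre of its underside, z up; sides are upright and may be gripped anywhere
- bar_module: LED module on a long finned heat sink of gold-coloured metal, 90 mm along its own x, 40 mm along its own y, 44 mm tall including the white LED board with yellow LEDs that covers its top; loose, 120 to 250 g. Origin at the centre of its underside, z up; sides are upright and may be gripped anywhere
- round_module: LED module on a round blue finned heat sink, 60 mm in diameter, 44 mm tall including the white LED board with yellow LEDs that covers its top; loose, 120 to 250 g. Origin at the centre of its underside, z up; sides are upright and may be gripped anywhere
- hex_module: LED module on a hexagonal red finned heat sink, 56 mm across its flats, two of which face its own +y and -y (corners at +x and -x), 44 mm tall including the white LED board with yellow LEDs that covers its top; loose, 120 to 250 g. Origin at the centre of its underside, z up; sides are upright and may be gripped anywhere
- square_plate: a black plastic plate fixed to the bench, 100 x 100 mm, 5 mm thick, with a white square outline, 72 x 72 mm over the line, sides along the plate's x and y, for the square silver module. Origin at the centre of the underside (height 0); the outline is centred on it, z up
- bar_plate: a black plastic plate fixed to the bench, 100 x 100 mm, 5 mm thick, with a yellow oblong outline, 98 mm along the plate's x and 52 mm along its y over the line, for the long gold module. Origin at the centre of the underside (height 0); the outline is centred on it, z up
- round_plate: a black plastic plate fixed to the bench, 100 x 100 mm, 5 mm thick, with a blue circle, 72 mm in diameter over the line, for the round blue module. Origin at the centre of the underside (height 0); the outline is centred on it, z up
- hex_plate: a black plastic plate fixed to the bench, 100 x 100 mm, 5 mm thick, with a red hexagonal outline, 68 mm across flats over the line, two flats facing the plate's +y and -y, for the hexagonal red module. Origin at the centre of the underside (height 0); the outline is centred on it, z up
- clamp_weight: round steel clamping weight with a black upright knob on top: disc 50 mm in diameter and 28 mm tall (rubber foot below), knob 26 mm in diameter from 28 to 68 mm above the underside; loose, 340 to 530 g. Origin at the centre of its underside, z up
Not all that is in view belongs to the job. Leave any green look-alike of the bar_plate alone.

How it is judged:
By the outcome, as a careful person would: the job done as asked, in the order asked, and still so for the second after the job is handed in, with the robot touching nothing.
It also fails if it takes over 112 s, if anything falls off the work surface, if the arm or the gripper's body presses on something with over 40 N, if the wrist force passes 120 N, or if a joint passes its speed limit or range.

## Working session

There is one attempt and no reset: what is moved stays moved. The work goes in short steps, Python scripts to look and compute and a tool call to move; the robot and the scene stay as the last step left them, time stands still between calls to the robot, and variables do not carry over. Pictures are saved under pics/ and viewed, at most 16 in all, crops included, and the job is handed in when it is done.

Besides the shell and the picture viewer there is one more tool, called after "Call:" as name(argument=value, ...), one argument or row to a line, values as JSON. carry_out: Moves the arm, as the interface text tells. Its arguments: {"type":"object","properties":{"steps":{"type":"array","items":{"type":"number"}},"force":{"type":"number"}},"required":["steps"]}

```bash
mkdir -p pics; python3 - <<'E'
from bench import manip
import cv2
for n in("top","scene"):
    c=manip.calibration(n); print(n,c)
    cv2.imwrite(f"pics/{n}0.png",manip.get_image(n))
print(manip.calibration("wrist"));o=manip.get_obs();print(o["tcp_pos"],o["orientation"],o["time_s"])
E
```

```text
top {'fx': 477.56388413523393, 'fy': 477.56388413523393, 'cx': 324.33977452995043, 'cy': 195.62469900674876, 'dist': array([-0.1047065,  0.       ,  0.       ,  0.       ,  0.       ]), 'extrinsics': array([[ 0.01596924,  0.99306221, -0.11650082,  0.29136867],
       [-0.99984173,  0.01494618, -0.00964992, -0.0217682 ],
       [-0.00784172,  0.11663648,  0.99314372,  1.37109702],
       [ 0.        ,  0.        ,  0.        ,  1.        ]])}
scene {'fx': 448.4119565359023, 'fy': 448.4119565359023, 'cx': 320.58851706751017, 'cy': 198.0682869525462, 'dist': array([-0.08690793,  0.        ,  0.        ,  0.        ,  0.        ]), 'extrinsics': array([[-6.52311802e-01, -4.15430401e-01,  6.33961272e-01,
         1.14972953e+00],
       [ 7.57950673e-01, -3.57199479e-01,  5.45819851e-01,
         6.06032166e-01],
       [-2.99523385e-04,  8.36556104e-01,  5.47881187e-01,
         6.75544801e-01],
       [ 0.00000000e+00,  0.00000000e+00,  0.00000000e+00,
         1.00000000e+00]])}
{'fx': 329.24023756178383, 'fy': 329.24023756178383, 'cx': 319.0495876665646, 'cy': 200.08555582208422, 'dist': array([-0.06049405,  0.        ,  0.        ,  0.        ,  0.        ]), 'hand_eye': array([[ 1.85171794e-04,  9.61528718e-01,  2.74704370e-01,
         6.88949956e-02],
       [ 9.99999381e-01, -4.79551270e-04,  1.00446395e-03,
         1.77165590e-04],
       [ 1.09755577e-03,  2.74704014e-01, -9.61528211e-01,
        -1.42919540e-01],
       [ 0.00000000e+00,  0.00000000e+00,  0.00000000e+00,
         1.00000000e+00]])}
[0.24746992 0.57320434 0.23041676] [-6.35996822e-01 -3.07579421e+00  2.90930885e-03] 0.1
```

View pics/top0.png

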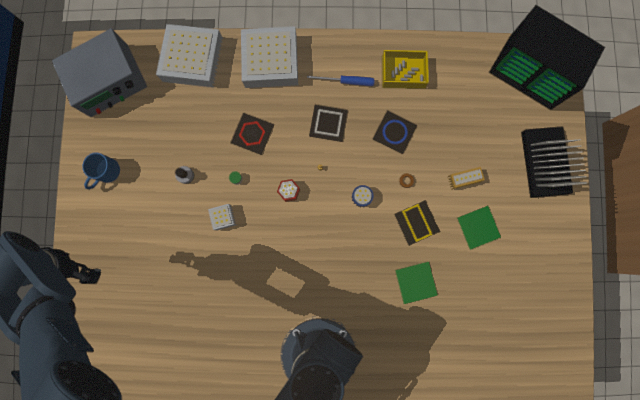

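View pics/scene0.png

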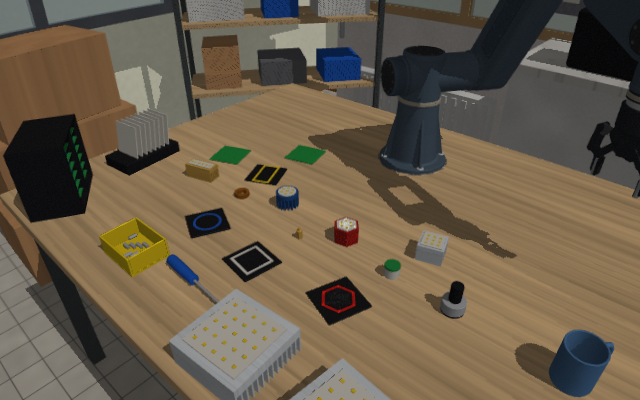

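The top view gives these candidates:
- **Silver square:** (221,217) is small, about 60 mm. The ones at (188,53) and (270,56) are far too large, so I take (221,217).
- **Bar plate:** the black plate with the yellow oblong at (417,222). The green plates at (479,227) and (416,282) are look-alikes.
- **Weight:** (184,175), with a black knob. The green-capped jar at (235,177) and the mug at (100,168) aren't it.
- **Others:** hex (288,190), round (363,196), bar (467,178).

I'll measure these and confirm them in one crop.

```bash
cat > h.py <<'E'
import numpy as np, cv2
from scipy.spatial.transform import Rotation as R
from bench import manip
def cam(name):
    c=manip.calibration(name)
    if name=="wrist":
        o=manip.get_obs(); T=np.eye(4); T[:3,:3]=R.from_rotvec(o["orientation"]).as_matrix(); T[:3,3]=o["tcp_pos"]
        T=T@c["hand_eye"]
    else: T=c["extrinsics"]
    K=np.array([[c["fx"],0,c["cx"]],[0,c["fy"],c["cy"]],[0,0,1]])
    return K,np.array(c["dist"]),T,manip.get_image(name)
def ray(C,px,z):
    K,d,T,_=C
    u=cv2.undistortPoints(np.float64(px).reshape(-1,1,2),K,d)[:,0]
    v=np.c_[u[:,0],-u[:,1],-np.ones(len(u))]@T[:3,:3].T
    return T[:3,3]+v*((z-T[2,3])/v[:,2])[:,None]
def proj(C,P):
    K,d,T,_=C
    q=(np.atleast_2d(P)-T[:3,3])@T[:3,:3]
    return cv2.projectPoints(np.float64(q*[1,-1,-1]),np.zeros(3),np.zeros(3),K,d)[0][:,0]
def rect(C,mask,z):
    """hull of the largest blob in mask, cast to height z: (centre, sides, angle deg) in mm"""
    cs,_=cv2.findContours(mask,cv2.RETR_EXTERNAL,cv2.CHAIN_APPROX_NONE)
    c=max(cs,key=cv2.contourArea)[:,0]
    w=np.float32(ray(C,c,z)[:,:2]*1000)
    return cv2.minAreaRect(w),cv2.minEnclosingCircle(w),w
E
python3 - <<'E'
from h import *
C=cam("top"); im=C[3]; hsv=cv2.cvtColor(im,cv2.COLOR_BGR2HSV)
H,S,V=cv2.split(hsv)
k=np.ones((3,3),np.uint8)
def roi(m,c,r):
    z=np.zeros_like(m); x,y=c; z[y-r:y+r,x-r:x+r]=m[y-r:y+r,x-r:x+r]; return cv2.morphologyEx(z,cv2.MORPH_CLOSE,k)
dark=((V<75)*255).astype(np.uint8)
for n,c in dict(hex=(252,133),square=(329,123),round=(395,131),bar=(417,222)).items():
    r=rect(C,roi(dark,c,27),.005)[0]; print("plate",n,np.round(r[0]),np.round(r[1]),round(r[2],1))
wh=(((S<60)&(V>140))*255).astype(np.uint8)
for n,c in dict(hex=(288,190),square=(221,217),round=(363,196),bar=(467,178)).items():
    r=rect(C,roi(wh,c,24),.044)[0]; print("mod",n,np.round(r[0]),np.round(r[1]),round(r[2],1),ray(C,[c],.044)[0].round(3))
S2=cam("scene")
print("weight",ray(C,[(183,170)],.06).round(3))
cv2.imwrite("pics/crop.png",cv2.resize(im[95:295,160:510],None,fx=2.28,fy=2.28,interpolation=cv2.INTER_CUBIC))
E
```

```text
plate hex [633. 207.] [99. 98.] 69.4
plate square [667. -16.] [99. 98.] 81.4
plate round [ 643. -212.] [99. 96.] 63.6
plate bar [ 379. -275.] [83. 36.] 24.9
mod hex [464.  94.] [49. 44.] 40.9 [0.461 0.093 0.044]
mod square [385. 283.] [60. 59.] 16.2 [0.382 0.28  0.044]
mod round [ 450. -116.] [45. 42.] 0.5 [ 0.448 -0.117  0.044]
mod bar [ 507. -413.] [25. 79.] 14.9 [ 0.503 -0.412  0.044]
weight [[0.512 0.39  0.06 ]]
```

View pics/crop.png

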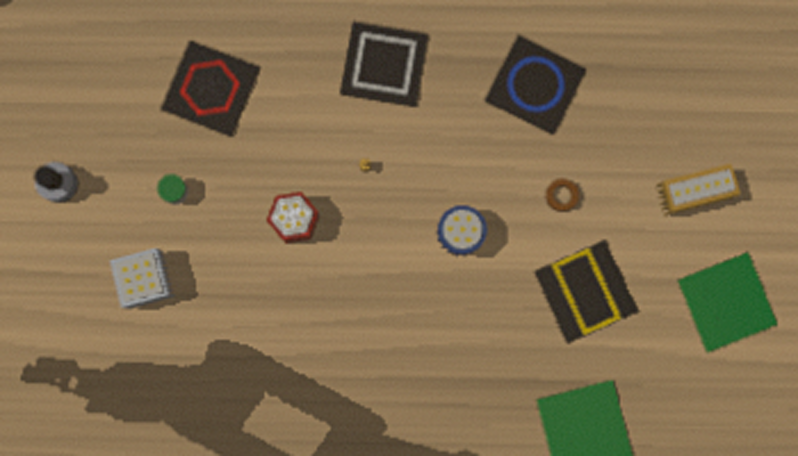

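The crop confirms the picks. I'll start with the square module, which is nearest.

Call:
carry_out(
  steps=[23, -49, 0, 0, 0, 7, 85, 46, -98, -20, 0, 0, 14, 85, 69, -147, -40, 0, 0, 21, 85, 92, -196, -60, 0, 0, 28, 85, 115, -244, -70, 0, 0, 35, 85, 137, -291, -80, 0, 0, 40, 85, 137, -291, -80, 0, 0, 40, 85],
  force=50,
)

```text
time_s: 1.08
tcp_pos: [0.3859, 0.2799, 0.1506]
orientation: [0.445, -3.108, 0.001]
force: [-1.2, 0.4, 0.7]
grip_width: 0.0852
grip_force: 0.0
```

```bash
cat >> h.py <<'E'
def tool():
    o=manip.get_obs(); M=R.from_rotvec(o["orientation"]).as_matrix()
    p=o["tcp_pos"]*1000; a=np.degrees(np.arctan2(M[1,1],M[0,1]))
    print("t",round(o["time_s"],2),"tcp",p.round(1),"finger yaw",round(a%180,1),"width",round(o["grip_width"]*1000,1),"F",np.round(o["force"],1),"q6",round(o["qpos"][5],2))
    return p,a
def near(C,mask,P,rad,z,close=5):
    """keep mask within rad (m) of world P"""
    c=proj(C,P)[0]; r=np.linalg.norm(proj(C,np.add(P,[rad,0,0]))[0]-c)
    k=np.zeros_like(mask); cv2.circle(k,tuple(int(v) for v in c),int(r),255,-1)
    m=cv2.morphologyEx(mask&k,cv2.MORPH_CLOSE,np.ones((close,close),np.uint8))
    return rect(C,m,z)
E
python3 - <<'E'
from h import *
tool(); C=cam("wrist"); im=C[3]; cv2.imwrite("pics/w1.png",im)
H,S,V=cv2.split(cv2.cvtColor(im,cv2.COLOR_BGR2HSV))
m=(((S<50)&(V>150))*255).astype(np.uint8)
r,c,w=near(C,m,[.385,.283,.044],.06,.044); print(r,c)
E
```

```text
t 1.07 tcp [385.9 279.9 150.6] finger yaw 106.3 width 85.2 F [-1.2  0.4  0.7] q6 -1.46Traceback (most recent call last):
  File "<stdin>", line 5, in <module>
  File "h.py", line 37, in near
    return rect(C,m,z)
  File "h.py", line 24, in rect
    c=max(cs,key=cv2.contourArea)[:,0]
      ~~~^^^^^^^^^^^^^^^^^^^^^^^^
ValueError: max() iterable argument is empty
```

View pics/w1.png

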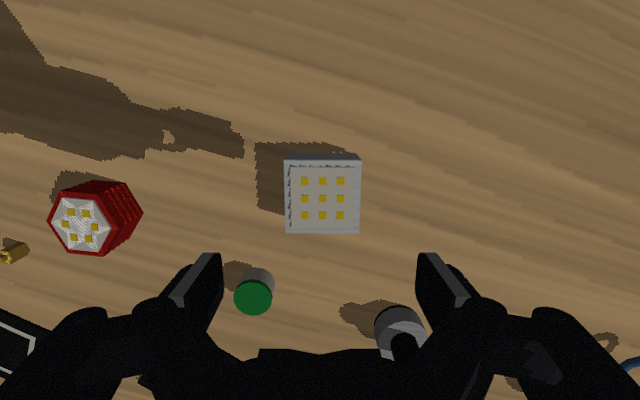

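The square module sits in the image centre at (322,197), between the fingers, with the jar at (255,290) and the weight at (400,330). The mask came back empty. I'll switch to the LED pattern, whose symmetric centroid gives the centre and heading.

```bash
cat >> h.py <<'E'
def leds(C,P,rad=.045,z=.044):
    """yellow LEDs near world P on height z, mm"""
    hsv=cv2.cvtColor(C[3],cv2.COLOR_BGR2HSV)
    m=cv2.inRange(hsv,(18,110,110),(35,255,255))
    n,_,st,ce=cv2.connectedComponentsWithStats(m)
    w=ray(C,ce[1:],z)[:,:2]*1000
    k=(np.linalg.norm(w-np.array(P[:2])*1000,axis=1)<rad*1000)&(st[1:,4]>8)
    w=w[k]; r=cv2.minAreaRect(np.float32(w))
    print("leds",len(w),"mean",w.mean(0).round(1),"rect",np.round(r[0],1),np.round(r[1],1),round(r[2],1)); return w
E
python3 - <<'E'
from h import *
C=cam("wrist"); print(proj(C,[.385,.283,.044]),ray(C,[(322,197)],.044))
print(cv2.cvtColor(C[3],cv2.COLOR_BGR2HSV)[[190,180,165],[312,305,350]])
w=leds(C,[.385,.283])
E
```

```text
[[321.72680752 197.55436383]] [[0.38450532 0.28307768 0.044     ]]
[[ 23  25 133]
 [ 25 209 144]
 [110   6 135]]
leds 9 mean [385.8 281.7] rect [385.8 281.6] [28.6 28. ] 15.7
```

```bash
python3 -c "
from h import *
tool()"
```

```text
t 1.18 tcp [385.1 282.6 151.3] finger yaw 106.5 width 84.9 F [-1.2 -0.4 -0.3] q6 -1.46
```

Call:
carry_out(
  steps=[1, -1, -47, 0, 0, -1, 85, 1, -1, -94, 0, 0, -1, 85, 1, -1, -125, 0, 0, -1, 85, 1, -1, -140, 0, 0, -1, 85, 1, -1, -140, 0, 0, -1, 40, 1, -1, -140, 0, 0, -1, 40, 1, -1, -140, 0, 0, -1, 40, 1, -1, -140, 0, 0, -1, 40, 1, -1, -120, 0, 0, -1, 40, 1, -1, -80, 0, 0, -1, 40],
  force=50,
)

```text
time_s: 2.42
tcp_pos: [0.3849, 0.2811, 0.0711]
orientation: [0.426, -3.109, 0.001]
force: [0.3, -0.0, -2.0]
grip_width: 0.0591
grip_force: 55.1
```

Call:
carry_out(
  steps=[20, -10, 40, 0, 0, 0, 40, 70, -40, 60, 0, 0, -4, 40, 120, -70, 60, 0, 0, -8, 40, 165, -105, 60, 0, 0, -12, 40, 210, -135, 60, 0, 0, -16, 40, 250, -160, 60, 0, 0, -20, 40, 281, -177, 60, 0, 0, -24, 40, 281, -177, 60, 0, 0, -24, 40, 281, -177, 60, 0, 0, -24, 40],
)

```text
time_s: 3.55
tcp_pos: [0.6653, 0.1048, 0.1307]
orientation: [-0.229, -3.13, -0.0]
force: [-0.6, 0.2, -2.5]
grip_width: 0.0594
grip_force: 55.2
```

```bash
cat >> h.py <<'E'
def plate(C,P,z=.005):
    """black plate near world P (m)"""
    g=cv2.cvtColor(C[3],cv2.COLOR_BGR2HSV)[...,2]
    return near(C,((g<60)*255).astype(np.uint8),[P[0],P[1],z],.085,z,15)
E
python3 - <<'E'
from h import *
tool(); C=cam("wrist"); cv2.imwrite("pics/w2.png",C[3])
r,c,w=plate(C,(.667,-.016)); print(r)
hsv=cv2.cvtColor(C[3],cv2.COLOR_BGR2HSV)
print(proj(C,[.667,-.016,.005]))
E
```

```text
t 3.55 tcp [665.3 104.8 130.7] finger yaw 81.6 width 59.4 F [-0.6  0.2 -2.5] q6 -1.43
((686.8969116210938, -18.59286117553711), (99.99371337890625, 135.02804565429688), 81.10120391845703)
[[181.9379147 213.1793792]]
```

View pics/w2.png

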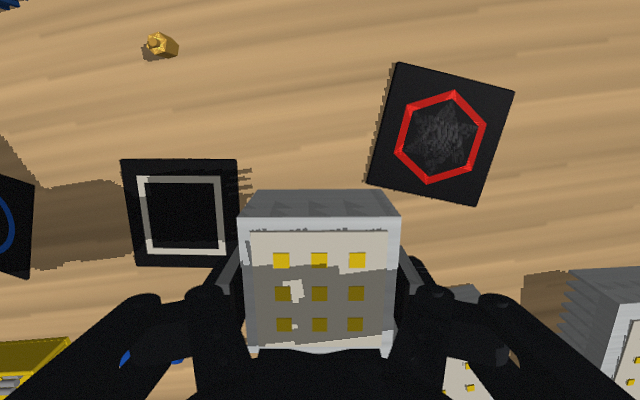

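The square outline is clear at (182,216), and the hex plate outline at (440,138). I'll measure both outlines by colour.

```bash
cat >> h.py <<'E'
COL=dict(white=[(0,0,75),(180,70,255)],red=[(0,120,60),(8,255,255)],blue=[(100,120,50),(130,255,255)],yellow=[(18,120,80),(35,255,255)])
def outline(C,col,P,rad=.05,z=.005):
    m=cv2.inRange(cv2.cvtColor(C[3],cv2.COLOR_BGR2HSV),*[np.array(v) for v in COL[col]])
    r,c,w=near(C,m,[P[0],P[1],z],rad,z,3)
    print("outline",col,np.round(r[0],1),np.round(r[1],1),round(r[2],1),"circ",np.round(c[0],1),round(c[1],1)); return w
E
python3 - <<'E'
from h import *
tool(); C=cam("wrist")
outline(C,"white",(.667,-.016),.052)
w=outline(C,"red",(.633,.207),.052)
h=cv2.approxPolyDP(cv2.convexHull(w),5,True)[:,0];print(h.round())
e=np.roll(h,-1,0)-h;print((np.degrees(np.arctan2(e[:,1],e[:,0]))%60).round(1),h.mean(0))
tool()
E
```

```text
t 3.6 tcp [665.  105.3 130.8] finger yaw 81.7 width 59.0 F [-0.4 -0.4 -3.1] q6 -1.43
outline white [669.9 -17.2] [72.6 72.3] 81.3 circ [669.9 -17. ] 50.4
outline red [635.1 208.2] [69.1 78.1] 70.0 circ [634.8 208.1] 39.4
[[599. 222.]
 [605. 182.]
 [642. 170.]
 [671. 193.]
 [665. 234.]
 [629. 247.]]
[39.  40.9 39.5 39.  39.3 39.2] [635.16266 208.03894]
t 3.65 tcp [665.1 105.5 131. ] finger yaw 81.7 width 59.4 F [ 0.6 -0.5 -2.4] q6 -1.43
```

Call:
carry_out(
  steps=[3, -50, 0, 0, 0, 0, 40, 5, -100, 0, 0, 0, 0, 40, 5, -122.5, -20, 0, 0, 0, 40, 5, -122.5, -60, 0, 0, 0, 40, 5, -122.5, -90, 0, 0, 0, 40, 5, -122.5, -100, 0, 0, 0, 40, 5, -122.5, -100, 0, 0, 0, 40, 5, -122.5, -100, 0, 0, 0, 40],
)

```text
time_s: 4.65
tcp_pos: [0.6728, -0.0174, 0.0326]
orientation: [0.228, 3.131, -0.0]
force: [0.5, 0.0, -1.5]
grip_width: 0.0593
grip_force: 55.2
```

Call:
carry_out(
  steps=[-2.5, 0, -8, 0, 0, 0, 40, -2.5, 0, -15, 0, 0, 0, 40, -2.5, 0, -15.5, 0, 0, 0, 40, -2.5, 0, -15.5, 0, 0, 0, 85, -2.5, 0, -15.5, 0, 0, 0, 85, -2.5, 0, -15.5, 0, 0, 0, 85, -2.5, 0, 0, 0, 0, 0, 85, -2.5, 0, 50, 0, 0, 0, 85, -2.5, 0, 110, 0, 0, 0, 85, -2.5, 0, 130, 0, 0, 0, 85],
)

```text
time_s: 5.9
tcp_pos: [0.6721, -0.0182, 0.1673]
orientation: [0.228, 3.124, -0.002]
force: [1.2, -0.5, -0.3]
grip_width: 0.0848
grip_force: 0.0
```

```bash
python3 - <<'E'
from h import *
C=cam("wrist");tool(); C=cam("wrist"); cv2.imwrite("pics/w3.png",C[3])
leds(C,(.670,-.017),z=.049)
outline(C,"white",(.670,-.017),.053)
E
```

```text
t 5.95 tcp [672.6 -18.3 168.7] finger yaw 81.6 width 85.1 F [0.8 0.2 2.2] q6 -1.62
leds 9 mean [669.1 -18.2] rect [669.2 -18.3] [28.3 28.4] 82.4
outline white [673.9 -17.5] [73.7 82.1] 81.6 circ [671.8 -17.8] 50.0
```

View pics/w3.png

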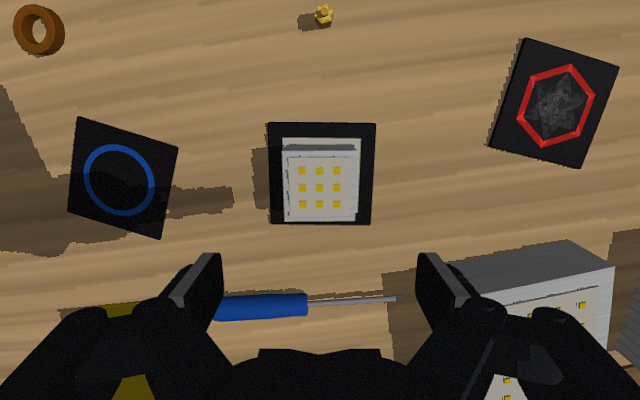

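The square is standing inside its outline at (320,185). From here I'll take the square and round plates for reference.

```bash
python3 - <<'E'
from h import *
tool(); C=cam("wrist")
leds(C,(.670,-.017),z=.049)
r,c,w=plate(C,(.67,-.017));print(r)
r,c,w=plate(C,(.643,-.212));print(r)
outline(C,"blue",(.643,-.212))
outline(C,"red",(.635,.208))
E
```

```text
t 6.0 tcp [671.8 -18.1 166.2] finger yaw 81.6 width 84.8 F [ 0.2 -0.5 -0.1] q6 -1.62
leds 9 mean [669.2 -18.1] rect [669.1 -18.1] [28.1 28.2] 81.7
((668.6571655273438, -16.678813934326172), (99.08926391601562, 99.04917907714844), 81.13017272949219)
((645.10546875, -211.39541625976562), (100.90248107910156, 100.27037811279297), 63.705448150634766)
outline blue [ 645.  -212.5] [72.2 70.9] 80.9 circ [ 644.8 -212.7] 36.3
outline red [635.  208.2] [69.2 77.8] 9.3 circ [635.  208.1] 39.4
```

Call:
carry_out(
  steps=[-50, 27, 0, 0, 0, 0, 85, -100, 54, -5, 0, 0, 0, 85, -150, 81, -10, 0, 0, 0, 85, -190, 103, -16, 0, 0, 0, 85, -207, 112, -16, 0, 0, 0, 85, -207, 112, -16, 0, 0, 0, 85, -207, 112, -16, 0, 0, 0, 85],
)

```text
time_s: 6.92
tcp_pos: [0.4649, 0.0936, 0.1455]
orientation: [0.23, 3.13, -0.0]
force: [0.1, 0.3, -0.8]
grip_width: 0.085
grip_force: 0.0
```

```bash
cat >> h.py <<'E'
def poly(w,eps=4,mod=60):
    h=cv2.approxPolyDP(cv2.convexHull(w),eps,True)[:,0].astype(float)
    e=np.roll(h,-1,0)-h; print("poly",len(h),"mean",h.mean(0).round(1),"edges",np.linalg.norm(e,axis=1).round(),"ang",(np.degrees(np.arctan2(e[:,1],e[:,0]))%mod).round(1))
E
python3 - <<'E'
from h import *
tool(); C=cam("wrist"); cv2.imwrite("pics/w4.png",C[3])
w=leds(C,(.464,.094));d=w-w.mean(0);print((np.degrees(np.arctan2(d[:,1],d[:,0]))%60).round(1),np.linalg.norm(d,axis=1).round(1))
hsv=cv2.cvtColor(C[3],cv2.COLOR_BGR2HSV)
m=cv2.inRange(hsv,(0,0,100),(180,60,255))|cv2.inRange(hsv,(18,110,110),(35,255,255))
r,c,w=near(C,m,(.464,.094,.044),.05,.044); print(r,c);poly(w)
tool()
E
```

```text
t 6.92 tcp [464.9  93.6 145.5] finger yaw 81.6 width 85.0 F [ 0.1  0.3 -0.8] q6 -1.46
leds 6 mean [464.9  94.1] rect [465.   94.1] [22.7 26.2] 11.3
[40.4 41.2 40.9 40.6 40.8 40.7] [13.2 13.  13.1 13.1 13.1 13.1]
((464.6671142578125, 94.2369155883789), (51.77233123779297, 46.05175018310547), 41.29806137084961) ((464.4441223144531, 94.06439971923828), 26.16995620727539)
poly 6 mean [464.7  93.8] edges [28. 23. 26. 27. 26. 26.] ang [44.3 40.8 39.6 40.1 41.1 40.2]
t 6.97 tcp [464.9  93.5 145.5] finger yaw 81.6 width 85.1 F [ 0.5 -0.3 -0. ] q6 -1.46
```

View pics/w4.png

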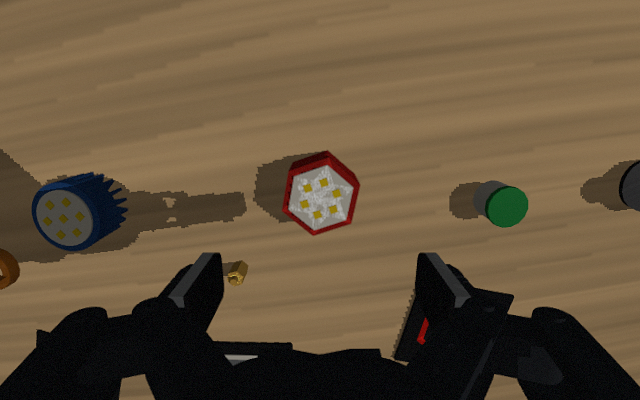

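Call:
carry_out(
  steps=[0, 0.5, -35, 0, 0, -6, 85, 0, 0.5, -80, 0, 0, -11, 85, 0, 0.5, -115, 0, 0, -11, 85, 0, 0.5, -134, 0, 0, -11, 85, 0, 0.5, -134.5, 0, 0, -11, 40, 0, 0.5, -134.5, 0, 0, -11, 40, 0, 0.5, -134.5, 0, 0, -11, 40, 0, 0.5, -134.5, 0, 0, -11, 40, 0, 0.5, -110, 0, 0, -11, 40, 0, 0.5, -70, 0, 0, -11, 40],
)

```text
time_s: 8.22
tcp_pos: [0.4615, 0.0947, 0.0755]
orientation: [-0.528, -3.094, 0.001]
force: [0.8, -0.0, -0.8]
grip_width: 0.0553
grip_force: 54.1
```

Call:
carry_out(
  steps=[15, 10, 35, 0, 0, 0, 40, 60, 40, 40, 0, 0, 0, 40, 110, 74, 40, 0, 0, -1, 40, 150, 100, 40, 0, 0, -1, 40, 170, 114, 20, 0, 0, -1.3, 40, 170, 114, -20, 0, 0, -1.3, 40, 170, 114, -42, 0, 0, -1.3, 40, 170, 114, -42, 0, 0, -1.3, 40, 170, 114, -42, 0, 0, -1.3, 40],
)

```text
time_s: 9.35
tcp_pos: [0.633, 0.2088, 0.0343]
orientation: [0.563, 3.089, 0.001]
force: [-0.1, 0.3, -1.0]
grip_width: 0.0555
grip_force: 54.3
```

```bash
python3 - <<'E'
from h import *
for i in range(3): tool(); C=cam("wrist")
leds(C,(.635,.208),z=.049+.017)
E
```

```text
t 9.35 tcp [633.  208.8  34.3] finger yaw 69.3 width 55.5 F [-0.1  0.3 -1. ] q6 -1.06
t 9.4 tcp [633.3 208.9  34.8] finger yaw 69.3 width 55.5 F [ 0.4 -0.7 -0.8] q6 -1.06
t 9.45 tcp [633.5 208.9  35. ] finger yaw 69.3 width 55.2 F [-0.9  0.  -1.4] q6 -1.06
leds 3 mean [626.8 211.4] rect [625.9 211.7] [23.3  5.3] 69.6
```

Call:
carry_out(
  steps=[1.5, -0.5, -10, 0, 0, 0, 40, 1.5, -0.5, -17.5, 0, 0, 0, 40, 1.5, -0.5, -18, 0, 0, 0, 40, 1.5, -0.5, -18, 0, 0, 0, 85, 1.5, -0.5, -18, 0, 0, 0, 85, 1.5, -0.5, -18, 0, 0, 0, 85, 1.5, -0.5, 0, 0, 0, 0, 85, 1.5, -0.5, 50, 0, 0, 0, 85, 1.5, -0.5, 110, 0, 0, 0, 85, 1.5, -0.5, 115, 0, 0, 0, 85],
)

```text
time_s: 10.75
tcp_pos: [0.6379, 0.209, 0.1555]
orientation: [0.561, 3.078, 0.007]
force: [0.6, -0.2, -0.5]
grip_width: 0.0846
grip_force: 0.0
```

```bash
python3 - <<'E'
from h import *
for i in range(3): C=cam("wrist")
tool()
w=leds(C,(.635,.208),z=.049);d=w-w.mean(0);print((np.degrees(np.arctan2(d[:,1],d[:,0]))%60).round(1))
print(plate(C,(.635,.208))[0])
cv2.imwrite("pics/w5.png",C[3])
E
```

```text
t 10.9 tcp [633.4 208.2 148.9] finger yaw 69.3 width 84.8 F [-1.1 -0.5  0.3] q6 -1.06
leds 6 mean [635.1 207.5] rect [635.1 207.6] [22.7 26.1] 8.7
[39.  39.3 39.6 39.3 38.7 39.1]
((634.3677978515625, 207.93138122558594), (99.26042938232422, 98.71340942382812), 69.67499542236328)
```

Call:
carry_out(
  steps=[-27, -47, 0, 0, 0, 0, 85, -54, -95, 0, 0, 0, 0, 85, -81, -142, 0, 0, 0, 0, 85, -108, -190, 0, 0, 0, 0, 85, -135, -237, 0, 0, 0, 0, 85, -165, -290, 0, 0, 0, 0, 85, -184, -323, 0, 0, 0, 0, 85, -184, -323, 0, 0, 0, 0, 85, -184, -323, 0, 0, 0, 0, 85, -184, -323, 0, 0, 0, 0, 85],
)

```text
time_s: 12.15
tcp_pos: [0.45, -0.1136, 0.1479]
orientation: [-0.561, -3.09, -0.001]
force: [-0.5, -0.6, -0.3]
grip_width: 0.0847
grip_force: 0.0
```

```bash
python3 - <<'E'
from h import *
for i in range(2): C=cam("wrist")
tool()
w=leds(C,(.45,-.116))
cv2.imwrite("pics/w6.png",C[3])
E
```

```text
t 12.25 tcp [ 450.1 -113.7  148.1] finger yaw 69.5 width 85.1 F [ 0.5 -0.  -0.5] q6 -1.7
leds 7 mean [ 451.1 -115.8] rect [ 451.1 -115.8] [26.2 30. ] 59.4
```

View pics/w6.png

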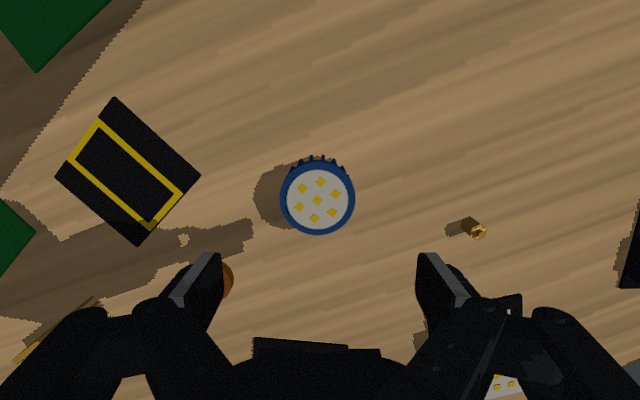

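Call:
carry_out(
  steps=[1, -2, -45, 0, 0, 0, 85, 1, -2, -90, 0, 0, 0, 85, 1, -2, -125, 0, 0, 0, 85, 1, -2, -137, 0, 0, 0, 85, 1, -2, -137, 0, 0, 0, 40, 1, -2, -137, 0, 0, 0, 40, 1, -2, -137, 0, 0, 0, 40, 1, -2, -137, 0, 0, 0, 40, 1, -2, -110, 0, 0, 0, 40, 1, -2, -70, 0, 0, 0, 40],
)

```text
time_s: 13.5
tcp_pos: [0.45, -0.1165, 0.0785]
orientation: [-0.563, -3.088, -0.001]
force: [-0.4, -0.2, -1.9]
grip_width: 0.0584
grip_force: 54.5
```

```bash
python3 - <<'E'
from h import *
C=cam("wrist");C=cam("wrist");tool()
outline(C,"yellow",(.385,-.275),.06)
C2=cam("top"); outline(C2,"yellow",(.385,-.275),.06)
E
```

```text
t 13.6 tcp [ 452.8 -117.8   81.4] finger yaw 69.3 width 58.9 F [ 1.  -0.2 -2.4] q6 -1.7
outline yellow [ 378.9 -275.9] [99.  52.9] 24.7 circ [ 378.9 -275.8] 55.2
outline yellow [ 378.4 -275.4] [98.4 56.2] 24.4 circ [ 379.6 -275.6] 51.9
```

Call:
carry_out(
  steps=[15, -8, 30, 0, 0, 0, 40, 60, -30, 40, 0, 0, 0, 40, 110, -55, 40, 0, 0, 0, 40, 155, -77, 40, 0, 0, 0, 40, 193, -95.5, 30, 0, 0, 0, 40, 193, -95.5, -10, 0, 0, 0, 40, 193, -95.5, -48, 0, 0, 0, 40, 193, -95.5, -48, 0, 0, 0, 40, 193, -95.5, -48, 0, 0, 0, 40, 193, -95.5, -48, 0, 0, 0, 40],
)

```text
time_s: 14.9
tcp_pos: [0.6451, -0.2129, 0.0322]
orientation: [0.563, 3.087, -0.002]
force: [0.3, 0.5, -1.5]
grip_width: 0.0591
grip_force: 54.6
```

```bash
python3 - <<'E'
from h import *
for i in range(2): C=cam("wrist")
tool()
E
```

```text
t 15.0 tcp [ 644.9 -212.8   32.2] finger yaw 69.3 width 58.6 F [-0.7  0.  -2.3] q6 -1.69
```

Call:
carry_out(
  steps=[0, 0.5, -8, 0, 0, 0, 40, 0, 0.5, -15.5, 0, 0, 0, 40, 0, 0.5, -15.5, 0, 0, 0, 40, 0, 0.5, -15.5, 0, 0, 0, 85, 0, 0.5, -15.5, 0, 0, 0, 85, 0, 0.5, -15.5, 0, 0, 0, 85, 0, 0.5, 0, 0, 0, 0, 85, 0, 0.5, 50, 0, 0, 0, 85, 0, 0.5, 105, 0, 0, 0, 85, 0, 0.5, 115, 0, 0, 0, 85],
)

```text
time_s: 16.25
tcp_pos: [0.6469, -0.2132, 0.1514]
orientation: [0.561, 3.081, -0.005]
force: [0.2, 0.2, -0.4]
grip_width: 0.0852
grip_force: 0.0
```

```bash
python3 - <<'E'
from h import *
for i in range(4): C=cam("wrist")
tool()
w=leds(C,(.645,-.212),z=.049)
print(plate(C,(.645,-.212))[0])
outline(C,"blue",(.645,-.212))
E
```

```text
t 16.45 tcp [ 642.9 -211.3  144.5] finger yaw 69.3 width 84.7 F [ 0.2  0.6 -0.7] q6 -1.69
leds 7 mean [ 643.6 -211.7] rect [ 643.6 -211.7] [30.1 26.1] 89.7
((644.2366333007812, -212.51177978515625), (99.35427856445312, 98.92176818847656), 63.6027946472168)
outline blue [ 649.6 -213.8] [72.1 81.1] 69.4 circ [ 649.4 -214.1] 40.9
```

Call:
carry_out(
  steps=[-20, -30, 0, 0, 0, -9, 85, -45, -67, 0, 0, 0, -18, 85, -70, -105, 0, 0, 0, -27, 85, -95, -142, 0, 0, 0, -36, 85, -120, -180, 0, 0, 0, -45, 85, -136, -202, 0, 0, 0, -54, 85, -136, -202, 0, 0, 0, -54, 85, -136, -202, 0, 0, 0, -54, 85, -136, -202, 0, 0, 0, -54, 85],
)

```text
time_s: 17.58
tcp_pos: [0.5083, -0.4122, 0.1446]
orientation: [-1.901, -2.499, -0.001]
force: [0.3, -0.0, 0.2]
grip_width: 0.0848
grip_force: 0.0
```

```bash
python3 - <<'E'
from h import *
for i in range(2): C=cam("wrist")
tool()
w=leds(C,(.507,-.413),.05)
cv2.imwrite("pics/w7.png",C[3])
E
```

```text
t 17.68 tcp [ 508.5 -412.5  145.1] finger yaw 15.5 width 84.8 F [-0.6  0.1  0.2] q6 -1.12
leds 9 mean [ 504.2 -403.9] rect [ 506.1 -407.1] [ 6.8 80.1] 18.9
```

View pics/w7.png

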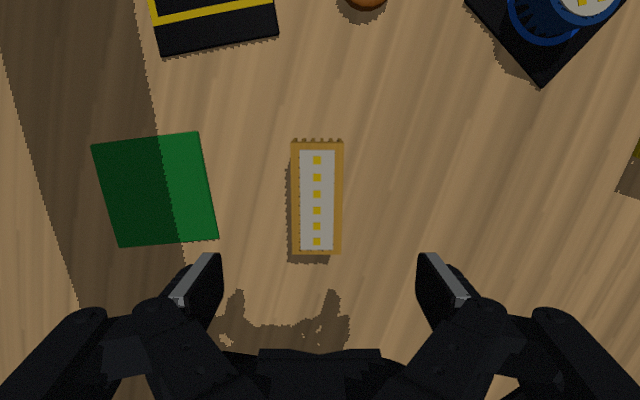

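The bar module is centred, with its six LEDs on a line from (317,160) to (317,241). The extra hits are the gold rim, so I'll restrict to that strip.

```bash
cat >> h.py <<'E'
def bar(C,P,z):
    m=cv2.inRange(cv2.cvtColor(C[3],cv2.COLOR_BGR2HSV),(18,110,110),(35,255,255))
    w=ray(C,cv2.connectedComponentsWithStats(m)[3][1:],z)[:,:2]*1000
    w=w[np.linalg.norm(w-np.array(P)*1000,axis=1)<38]
    for _ in range(3):
        vx,vy,x,y=cv2.fitLine(np.float32(w),cv2.DIST_HUBER,0,.1,.01).ravel()
        w=w[abs((w[:,0]-x)*vy-(w[:,1]-y)*vx)<3]
    s=w@[vx,vy]; print("bar",len(w),"centre",w.mean(0).round(1),"gaps",np.diff(np.sort(s)).round(1),"long axis",round(np.degrees(np.arctan2(vy,vx))%180,1))
E
python3 - <<'E'
from h import *
C=cam("wrist"); tool(); bar(C,(.507,-.413),.044)
E
```

```text
t 17.73 tcp [ 508.5 -412.7  145.2] finger yaw 15.5 width 84.8 F [0.1 0.5 0.1] q6 -1.12
bar 8 centre [ 514.9 -411.6] gaps [ 4.6  2.3 52.6  3.9  6.1  0.1  0.4] long axis 12.2
```

```bash
python3 - <<'E'
s=open('h.py').read()
s=s.replace("    w=ray(C,cv2.connectedComponentsWithStats(m)[3][1:],z)[:,:2]*1000\n","    _,_,st,ce=cv2.connectedComponentsWithStats(m); k=[i for i in range(1,len(st)) if 25<st[i,4]<150 and max(st[i,2:4])<2*min(st[i,2:4])]\n    w=ray(C,ce[k],z)[:,:2]*1000; print(ce[k].round(),st[k,4])\n")
open('h.py','w').write(s)
E
python3 - <<'E'
from h import *
C=cam("wrist"); tool(); bar(C,(.507,-.413),.044)
E
```

```text
t 17.77 tcp [ 508.4 -413.   145.4] finger yaw 15.4 width 85.2 F [ 0.1 -0.9  0. ] q6 -1.12
[[582.   2.]
 [316. 160.]
 [316. 176.]
 [316. 193.]
 [316. 209.]
 [316. 225.]
 [316. 240.]] [36 64 64 56 57 56 51]
bar 6 centre [ 507.5 -414.6] gaps [12.9 12.9 12.9 13.2 12.7] long axis 105.2
```

Call:
carry_out(
  steps=[-1, -1.5, -45, 0, 0, 0, 85, -1, -1.5, -90, 0, 0, 0, 85, -1, -1.5, -122, 0, 0, 0, 85, -1, -1.5, -134, 0, 0, 0, 85, -1, -1.5, -134, 0, 0, 0, 25, -1, -1.5, -134, 0, 0, 0, 25, -1, -1.5, -134, 0, 0, 0, 25, -1, -1.5, -134, 0, 0, 0, 25, -1, -1.5, -134, 0, 0, 0, 25, -1, -1.5, -90, 0, 0, 0, 25],
)

```text
time_s: 19.02
tcp_pos: [0.5047, -0.4129, 0.0526]
orientation: [-1.9, -2.491, -0.003]
force: [0.6, -0.3, -0.8]
grip_width: 0.0393
grip_force: 52.1
```

Call:
carry_out(
  steps=[0, 0, 40, 0, 0, -9, 25, -15, 15, 50, 0, 0, -19, 25, -32, 35, 50, 0, 0, -29, 25, -50, 55, 50, 0, 0, -39, 25, -70, 75, 50, 0, 0, -49, 25, -90, 97, 50, 0, 0, -59, 25, -110, 119, 50, 0, 0, -69, 25, -128, 138.5, 40, 0, 0, -78, 25, -128, 138.5, 0, 0, 0, -80.5, 25, -128, 138.5, -20, 0, 0, -80.5, 25],
)

```text
time_s: 20.27
tcp_pos: [0.3783, -0.2761, 0.0344]
orientation: [-3.067, -0.675, 0.001]
force: [-0.2, -0.1, -2.3]
grip_width: 0.0395
grip_force: 52.2
```

```bash
python3 - <<'E'
from h import *
for i in range(5): C=cam("wrist")
tool()
E
```

```text
t 20.52 tcp [ 379.1 -277.1   35.8] finger yaw 114.8 width 39.6 F [-0.9  0.4 -2.4] q6 0.27
```

Call:
carry_out(
  steps=[0, 1, -10, 0, 0, 0, 25, 0, 1, -18, 0, 0, 0, 25, 0, 1, -19, 0, 0, 0, 25, 0, 1, -19, 0, 0, 0, 75, 0, 1, -19, 0, 0, 0, 75, 0, 1, -19, 0, 0, 0, 75, 0, 1, 0, 0, 0, 0, 75, 0, 1, 50, 0, 0, 0, 75, 0, 1, 105, 0, 0, 0, 75, 0, 1, 115, 0, 0, 0, 75],
)

```text
time_s: 21.78
tcp_pos: [0.3802, -0.2772, 0.1533]
orientation: [3.062, 0.675, 0.005]
force: [0.2, 0.1, 0.3]
grip_width: 0.0746
grip_force: 0.0
```

```bash
python3 - <<'E'
from h import *
for i in range(5): C=cam("wrist")
tool()
bar(C,(.379,-.2758),.049)
print(plate(C,(.379,-.2758))[0])
cv2.imwrite("pics/w8.png",C[3])
E
```

```text
t 22.02 tcp [ 378.  -274.9  148.9] finger yaw 114.8 width 75.0 F [ 0.  -0.8  0. ] q6 0.27
[[321. 154.]
 [321. 172.]
 [321. 189.]
 [321. 205.]
 [321. 221.]
 [321. 237.]] [63 57 54 50 49 49]
bar 6 centre [ 381.8 -275.4] gaps [13.4 13.  13.1 13.1 13. ] long axis 25.2
((395.10833740234375, -309.61981201171875), (97.89276123046875, 23.522136688232422), 24.66057014465332)
```

View pics/w8.png

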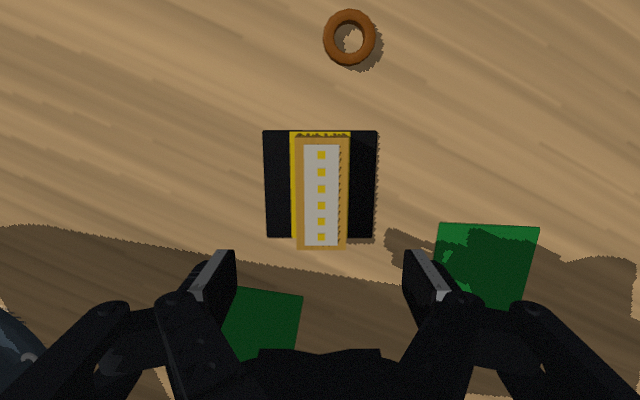

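```bash
python3 - <<'E'
from h import *
C=cam("wrist"); tool(); bar(C,(.379,-.2758),.049)
V=cv2.cvtColor(C[3],cv2.COLOR_BGR2HSV)[...,2]
m=((V<45)*255).astype(np.uint8); m[:110]=0;m[246:]=0;m[:,:245]=0;m[:,400:]=0
m=cv2.morphologyEx(m,cv2.MORPH_OPEN,np.ones((5,5),np.uint8))
p=cv2.findNonZero(m)[:,0]; print(cv2.boundingRect(p))
r=cv2.minAreaRect(np.float32(ray(C,p,.005)[:,:2]*1000));print(r)
C=cam("top");bar(C,(.379,-.2758),.049)
E
```

```text
t 22.07 tcp [ 378.  -274.9  148.8] finger yaw 114.8 width 75.3 F [-0.5  1.3  0.6] q6 0.27
[[322. 154.]
 [321. 172.]
 [321. 189.]
 [322. 205.]
 [321. 221.]
 [321. 237.]] [64 63 62 57 49 50]
bar 6 centre [ 381.8 -275.5] gaps [13.4 13.  13.1 13.2 12.8] long axis 24.6
(263, 130, 115, 108)
((379.5086364746094, -275.0929870605469), (98.20809936523438, 98.8094482421875), 24.58978271484375)
[[320. 167.]
 [412. 207.]] [30 40]Traceback (most recent call last):
  File "<stdin>", line 8, in <module>
  File "h.py", line 65, in bar
    vx,vy,x,y=cv2.fitLine(np.float32(w),cv2.DIST_HUBER,0,.1,.01).ravel()
              ~~~~~~~~~~~^^^^^^^^^^^^^^^^^^^^^^^^^^^^^^^^^^^^^^^
cv2.error: OpenCV(4.12.0) /io/opencv/modules/imgproc/src/linefit.cpp:50: error: (-215:Assertion failed) count > 0 in function 'fitLine2D_wods'
```

The bar sits about 2.3 mm off centre in x, so I'll nudge it by regripping.

Call:
carry_out(
  steps=[0, 0, -45, 0, 0, 0, 75, 0, 0, -90, 0, 0, 0, 75, 0, 0, -120, 0, 0, 0, 75, 0, 0, -131, 0, 0, 0, 75, 0, 0, -131, 0, 0, 0, 25, 0, 0, -131, 0, 0, 0, 25, 0, 0, -131, 0, 0, 0, 25, 0, 0, -131, 0, 0, 0, 25, -1, 0, -126, 0, 0, 0, 25, -2.2, 0.4, -126, 0, 0, 0, 25],
)

```text
time_s: 23.38
tcp_pos: [0.3767, -0.2755, 0.0247]
orientation: [3.067, 0.675, 0.001]
force: [0.1, 0.2, -0.7]
grip_width: 0.0397
grip_force: 51.9
```

Call:
carry_out(
  steps=[0, 0, 0, 0, 0, 0, 25, 0, 0, -5, 0, 0, 0, 25, 0, 0, -5.5, 0, 0, 0, 25, 0, 0, -5.5, 0, 0, 0, 75, 0, 0, -5.5, 0, 0, 0, 75, 0, 0, -5.5, 0, 0, 0, 75, 0, 0, 12, 0, 0, 0, 75, 0, 0, 60, 0, 0, 0, 75, 0, 0, 115, 0, 0, 0, 75, 0, 0, 126, 0, 0, 0, 75],
)

```text
time_s: 24.62
tcp_pos: [0.3779, -0.2768, 0.1531]
orientation: [3.062, 0.675, 0.005]
force: [0.4, 0.5, -0.3]
grip_width: 0.0751
grip_force: 0.0
```

```bash
python3 - <<'E'
from h import *
for i in range(6): C=cam("wrist")
tool(); bar(C,(.379,-.2758),.049)
V=cv2.cvtColor(C[3],cv2.COLOR_BGR2HSV)[...,2]
m=((V<45)*255).astype(np.uint8); m[:110]=0;m[246:]=0;m[:,:245]=0;m[:,400:]=0
m=cv2.morphologyEx(m,cv2.MORPH_OPEN,np.ones((5,5),np.uint8))
p=cv2.findNonZero(m)[:,0]
r=cv2.minAreaRect(np.float32(ray(C,p,.005)[:,:2]*1000));print(r)
E
```

```text
t 24.93 tcp [ 375.8 -274.5  148.8] finger yaw 114.8 width 74.8 F [-0.4 -0.  -0.3] q6 0.27
[[322. 154.]
 [322. 172.]
 [321. 188.]
 [321. 205.]
 [321. 221.]
 [321. 237.]] [64 59 57 53 49 49]
bar 6 centre [ 379.5 -275. ] gaps [13.5 12.8 13.3 12.8 13.1] long axis 24.6
((379.5460205078125, -275.067626953125), (98.28189849853516, 98.86293029785156), 24.86018943786621)
```

Call:
carry_out(
  steps=[12, 55, 30, 0, 0, 0, 60, 24, 115, 50, 0, 0, 0, 60, 36, 175, 50, 0, 0, 0, 60, 48, 235, 50, 0, 0, 0, 60, 60, 295, 50, 0, 0, 0, 60, 72, 355, 50, 0, 0, 0, 60, 84, 415, 50, 0, 0, 0, 60, 96, 475, 50, 0, 0, 0, 60, 110, 535, 50, 0, 0, 0, 60, 122, 590, 50, 0, 0, 0, 60],
)

```text
time_s: 26.18
tcp_pos: [0.4982, 0.3166, 0.1982]
orientation: [3.067, 0.676, -0.005]
force: [1.9, 0.0, 0.3]
grip_width: 0.0596
grip_force: 0.0
```

Call:
carry_out(
  steps=[6, 35, 0, 0, 0, 0, 60, 12, 70, 0, 0, 0, 0, 60, 12, 70, 0, 0, 0, 0, 60, 12, 70, 0, 0, 0, 0, 60],
)

```text
time_s: 26.68
tcp_pos: [0.5097, 0.3838, 0.1984]
orientation: [3.067, 0.676, -0.006]
force: [0.5, 0.4, -0.4]
grip_width: 0.0598
grip_force: 0.0
```

```bash
python3 - <<'E'
from h import *
for i in range(4): C=cam("wrist")
tool(); cv2.imwrite("pics/w9.png",C[3])
print(proj(C,[[.512,.39,.068],[.512,.39,.028]]))
E
```

```text
t 26.88 tcp [510.5 383.5 200. ] finger yaw 114.8 width 59.7 F [-0.1 -0.8 -0. ] q6 1.61
[[312.00162379 185.67042905]
 [312.80147342 176.02970729]]
```

View pics/w9.png

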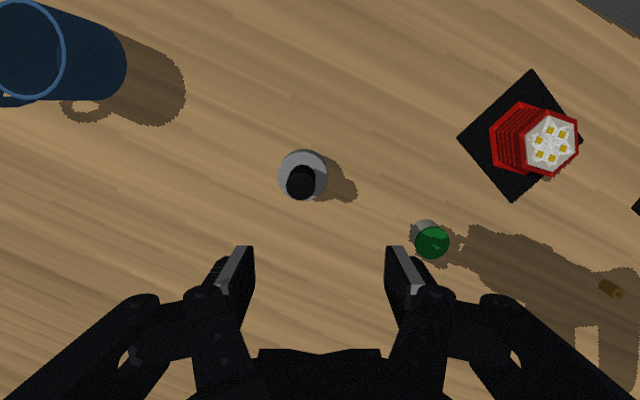

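The weight stands at (301,178) with its black knob. The mug at (60,50) and the jar at (430,240) are clear of it.

```bash
python3 - <<'E'
from h import *
tool(); C=cam("wrist"); hsv=cv2.cvtColor(C[3],cv2.COLOR_BGR2HSV); V=hsv[...,2]
k=np.zeros(V.shape,np.uint8); cv2.circle(k,(301,178),32,255,-1)
m=((V<55)*255).astype(np.uint8)&k
r,c,w=rect(C,m,.068);p=proj(C,np.c_[w/1000,np.full(len(w),.068)]);print("dark px",p.min(0),p.max(0),r,c)
m=cv2.inRange(hsv,(0,0,0),(180,60,255))&k
m=cv2.morphologyEx(m,cv2.MORPH_CLOSE,np.ones((9,9)))
r,c,w=rect(C,m,.028);print("disc",r,c)
print(ray(C,[(301,182)],.068))
E
```

```text
t 26.88 tcp [510.5 383.5 200. ] finger yaw 114.8 width 59.7 F [-0.1 -0.8 -0. ] q6 1.61
dark px [285.99998557 164.99998545] [315.00004749 199.00002008] ((510.7506408691406, 400.36322021484375), (29.832075119018555, 24.921939849853516), 24.581069946289062) ((510.880615234375, 399.1694641113281), 15.43034839630127)
disc ((508.8428649902344, 399.7600402832031), (50.61960983276367, 47.99267578125), 24.753137588500977) ((508.8555908203125, 399.0990905761719), 25.667688369750977)
[[0.51114685 0.40001074 0.068     ]]
```

Call:
carry_out(
  steps=[1, 17, -40, 0, 0, 0, 60, 1, 17, -90, 0, 0, 0, 60, 1, 17, -130, 0, 0, 0, 60, 1, 17, -155, 0, 0, 0, 60, 1, 17, -166, 0, 0, 0, 60, 1, 17, -166, 0, 0, 0, 60, 1, 17, -166, 0, 0, 0, 10, 1, 17, -166, 0, 0, 0, 10, 1, 17, -166, 0, 0, 0, 10, 1, 17, -166, 0, 0, 0, 10],
  force=70,
)

```text
time_s: 28.18
tcp_pos: [0.5125, 0.4024, 0.036]
orientation: [-3.067, -0.675, -0.004]
force: [-0.4, 0.6, 5.2]
grip_width: 0.0244
grip_force: 68.7
```

```bash
python3 - <<'E'
from h import *
C=cam("wrist"); tool()
E
```

```text
t 28.23 tcp [512.5 402.3  36. ] finger yaw 114.8 width 24.2 F [-0.3  0.6  6. ] q6 1.63
```

Call:
carry_out(
  steps=[0, 0, 30, 0, 0, 0, 10, 0, 0, 80, 0, 0, 0, 10, 15, -40, 120, 0, 0, 0, 10, 36, -95, 125, 0, 0, 0, 10, 57, -150, 125, 0, 0, 0, 10, 78, -205, 125, 0, 0, 0, 10, 99, -260, 125, 0, 0, 0, 10, 120, -315, 125, 0, 0, 0, 10, 140, -370, 125, 0, 0, 0, 10, 153, -405, 120, 0, 0, 0, 10],
)

```text
time_s: 29.48
tcp_pos: [0.665, -0.0065, 0.1536]
orientation: [3.068, 0.672, -0.001]
force: [-0.1, -0.0, -4.2]
grip_width: 0.0243
grip_force: 69.8
```

Call:
carry_out(
  steps=[4, -15, 0, 0, 0, 0, 10, 4, -15, -30, 0, 0, 0, 10, 4, -15, -55, 0, 0, 0, 10, 4, -15, -55, 0, 0, 0, 10, 4, -15, -55, 0, 0, 0, 10, 4, -15, -55, 0, 0, 0, 10, 4, -15, -55, 0, 0, 0, 10],
)

```text
time_s: 30.35
tcp_pos: [0.6693, -0.0183, 0.1005]
orientation: [3.067, 0.676, 0.003]
force: [-0.0, -0.9, -4.0]
grip_width: 0.0244
grip_force: 69.8
```

```bash
python3 - <<'E'
from h import *
for i in range(3): C=cam("wrist")
tool(); cv2.imwrite("pics/w10.png",C[3]); cv2.imwrite("pics/s10.png",cam("scene")[3][170:370,150:400])
E
```

```text
t 30.5 tcp [668.9 -18.4  99.9] finger yaw 114.8 width 24.0 F [-0.1  0.1 -4.7] q6 0.94
```

View pics/w10.png

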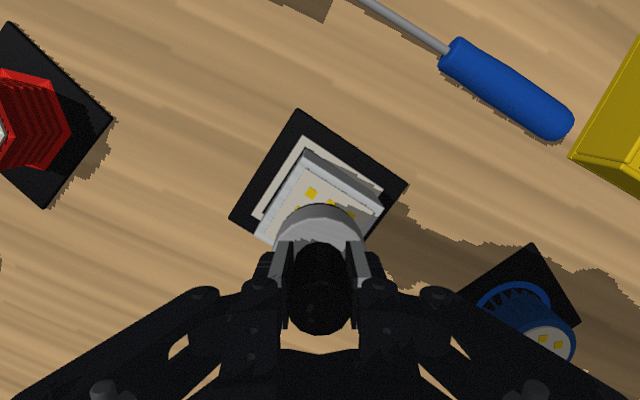

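```bash
python3 - <<'E'
from h import *
p,a=tool();C=cam("wrist"); M=R.from_rotvec(manip.get_obs()["orientation"]).as_matrix(); x=M[:,0]
for z in(64,92):
    for off in(-2,0,2):
        q=np.array([p[0],p[1],z])+x*(25+off); print(z,off,proj(C,q/1000).round(1))
g=C[3][:,:,:].max(2); print(g[196:262:2,320])
E
```

```text
t 30.55 tcp [668.8 -18.4  99.7] finger yaw 114.8 width 24.4 F [-1.1 -0.4 -4.7] q6 0.94
64 -2 [[318.  193.5]]
64 0 [[318. 190.]]
64 2 [[318.  186.5]]
92 -2 [[317.9 208.4]]
92 0 [[317.9 204.4]]
92 2 [[317.8 200.4]]
[175 176 176 147  52  81  81  79  79  81  84 139 141 139 135 137 139 135
 134 135 137 137 141  13   9  15  14  11  15   9  19  14  14]
```

```bash
python3 - <<'E'
from h import *
p,a=tool();C=cam("scene"); im=C[3].copy()
for off in (0,):
    for z,r,col in((64,25,(0,0,255)),(92,25,(0,255,0)),(92,13,(255,0,255))):
        t=np.linspace(0,2*np.pi,90); P=np.c_[p[0]+r*np.cos(t),p[1]+r*np.sin(t),np.full(90,z)]/1000
        big=proj(C,P)
        if z==64: im=cv2.resize(im[210:290,200:300],None,fx=8,fy=6*8/6,interpolation=cv2.INTER_NEAREST)
        for u in big: cv2.circle(im,(int((u[0]-200+.5)*8),int((u[1]-210+.5)*8)),1,col,-1)
cv2.imwrite("pics/s11.png",im[:600,:800])
E
```

```text
t 30.6 tcp [668.7 -18.4  99.6] finger yaw 114.8 width 24.3 F [-0.4  0.6 -3.5] q6 0.94
```

View pics/s11.png

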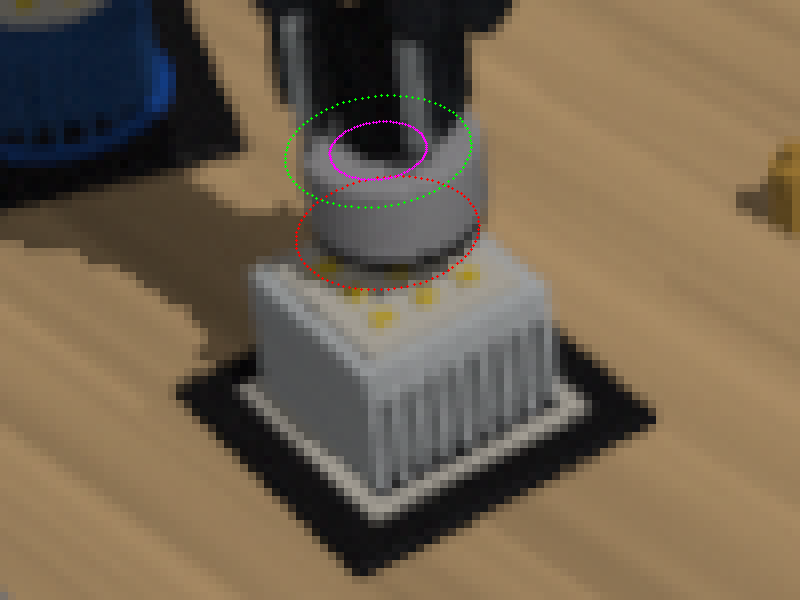

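The wrist and scene views disagree by a few mm on where the weight hangs, but it is upright over the module. I'll lower it until it just touches, then check.

Call:
carry_out(
  steps=[0, 0, -5, 0, 0, 0, 10, 0, 0, -10, 0, 0, 0, 10, 0, 0, -12, 0, 0, 0, 10, 0, 0, -12, 0, 0, 0, 10, 0, 0, -12, 0, 0, 0, 10],
)

```text
time_s: 31.28
tcp_pos: [0.6688, -0.0184, 0.0874]
orientation: [3.068, 0.676, 0.0]
force: [-0.3, 0.1, -4.0]
grip_width: 0.0242
grip_force: 69.8
```

```bash
python3 - <<'E'
from h import *
C=cam("wrist"); tool()
g=C[3].max(2); print(g[190:262:2,320])
p,_=tool(); M=R.from_rotvec(manip.get_obs()["orientation"]).as_matrix(); x=M[:,0]
for z,r in((49,25),(77,25),(77,13)): print(z,r,proj(C,(np.array([p[0],p[1],z])+x*r)/1000).round(1))
# disc width columns on the row of its centre side
for row in (225,232): print(row,C[3].max(2)[row,255:385:3])
E
```

```text
t 31.32 tcp [668.8 -18.4  87.5] finger yaw 114.8 width 24.0 F [-0.1 -0.6 -3.8] q6 0.94
[172 174 174 176 172 174 148  54  81  82  78  80  80  83 139 137 138 136
 135 138 135 134 138 137 136 139  20   7  17  17  10  10  12  18  14  17]
t 31.32 tcp [668.8 -18.4  87.5] finger yaw 114.8 width 24.0 F [-0.1 -0.6 -3.8] q6 0.94
49 25 [[318.1 188.8]]
77 25 [[317.9 202.8]]
77 13 [[318. 226.]]
225 [ 54 132 172 168 168 157 173 173 176 101 104  98 140 155 141 137 134 137
 138 137 136 135 135 135 135 134 135 137 138 139 124  63  60  60  81 100
  96  97  96  94  93  97  65  37]
232 [138 171 168 165 175 174 176 175 104 116 152 138 137 136 138 135 138 137
 138 137 137 136 136 135 134 134 137 136 136 133 132 136 131 128  60  67
  99  98  94  96  65  15  90  87]
```

```bash
python3 - <<'E'
from h import *
C=cam("scene")
a=np.radians(81.7);u=np.array([np.cos(a),np.sin(a)]);v=np.array([-u[1],u[0]])
for i in(-1,0,1):
    for j in(-1,0,1):
        q=np.array([669.2,-18.1])+14*(i*u+j*v); print(i,j,((proj(C,np.r_[q,49]/1000)[0]-[199.5,209.5])*8).round(),end=" ")
m=cv2.inRange(cv2.cvtColor(C[3],cv2.COLOR_BGR2HSV),(18,110,110),(35,255,255))[210:285,200:300]
s=cv2.connectedComponentsWithStats(m);print("\n",((s[3][1:]+.5)*8).round(),s[2][1:,4])
# corners of plate in scene via white outline
W=cam("wrist"); leds(W,(.67,-.018),z=.049)
m=cv2.inRange(cv2.cvtColor(W[3],cv2.COLOR_BGR2HSV),(18,110,110),(35,255,255))
s=cv2.connectedComponentsWithStats(m);print(s[3][1:].round(),s[2][1:,4])
for i in(-1,0,1):
    for j in(-1,0,1):
        q=np.array([669.2,-18.1])+14*(i*u+j*v); print(proj(W,np.r_[q,49]/1000)[0].round(),end=" ")
E
```

```text
-1 -1 [322. 273.] -1 0 [364. 252.] -1 1 [406. 232.] 0 -1 [349. 297.] 0 0 [392. 276.] 0 1 [434. 255.] 1 -1 [377. 322.] 1 0 [420. 300.] 1 1 [463. 279.] 
 [[789. 176.]
 [780. 228.]
 [476. 276.]
 [381. 315.]] [24  1  1  6]
leds 1 mean [684.6  -6.1] rect [684.6  -6.1] [0. 0.] 0.0
[[336.   1.]
 [250.   2.]
 [595.   5.]
 [ 65.   7.]
 [466.   6.]
 [150.   8.]
 [279.   9.]
 [444.   9.]
 [602.  11.]
 [313.  13.]
 [228.  14.]
 [493.  19.]
 [623.  18.]
 [ 90.  20.]
 [584.  20.]
 [213.  23.]
 [449.  22.]
 [ 44.  24.]
 [462.  24.]
 [403.  27.]
 [459.  26.]
 [437.  29.]
 [494.  29.]
 [626.  29.]
 [293.  31.]
 [350.  30.]
 [364.  30.]
 [477.  30.]
 [508.  31.]
 [124.  32.]
 [364.  33.]
 [461.  33.]
 [463.  32.]
 [285.  34.]
 [298.  34.]
 [566.  34.]
 [500.  36.]
 [612.  37.]
 [638.  37.]
 [126.  38.]
 [610.  38.]
 [639.  39.]
 [ 32.  40.]
 [495.  47.]
 [607.  46.]
 [566.  48.]
 [208.  51.]
 [243.  51.]
 [ 58.  54.]
 [619. 128.]
 [241.  56.]
 [444.  56.]
 [510.  56.]
 [179.  58.]
 [335.  58.]
 [365.  59.]
 [262.  61.]
 [357.  60.]
 [375.  64.]
 [523.  64.]
 [239.  66.]
 [419.  66.]
 [133.  68.]
 [378
[... 2417 characters left out ...]
 1    1    1
    1    1    1    1    1    1    1    1    1    1    1    1    1    1
    1    1    1    1    1    1    1    1    1    1    1    1    1    1
    1    1    1    1    1    1    1    1    1    1    1    1    1    1
    1    1    3    1    1    6    1    1    1    1  103    1    1    1
    1    1    1    1    1    1    1    1    2    1    1    1    1    1
    1    1    1    1    1    1    1    1    1    1    1    1    1    1
    1    1    1    1    1    1    1    1    1    1    1    1    1    1
    1    1    1    1    1    1    1    1    1    1    1    1    1    1
    2    1]
[351. 223.] [338. 241.] [325. 259.] [331. 210.] [318. 229.] [305. 248.] [311. 198.] [298. 217.] [285. 236.]
```

Call:
carry_out(
  steps=[0, 0, -1, 0, 0, 0, 10, 0, 0, -2, 0, 0, 0, 10, 0, 0, -3, 0, 0, 0, 10, 0, 0, -3, 0, 0, 0, 10],
)

```text
time_s: 31.92
tcp_pos: [0.6687, -0.0183, 0.0851]
orientation: [3.068, 0.676, 0.0]
force: [-1.9, 0.1, 1.8]
grip_width: 0.0242
grip_force: 70.4
```

```bash
python3 - <<'E'
from h import *
C=cam("wrist"); p,_=tool(); M=R.from_rotvec(manip.get_obs()["orientation"]).as_matrix(); x,y=M[:,0],M[:,1]
for r in(11,0,-11): print("pad",r,proj(C,(p+x*r+y*13)/1000).round(1),proj(C,(p+x*r-y*13)/1000).round(1))
cv2.imwrite("pics/w12.png",cv2.resize(C[3][170:340,230:410],None,fx=3.4,fy=3.4,interpolation=cv2.INTER_NEAREST))
g=C[3].max(2);print(g[190:262:2,320])
E
```

```text
t 31.98 tcp [668.6 -18.3  85. ] finger yaw 114.8 width 24.3 F [-2.6  0.5  2.4] q6 0.94
pad 11 [[345.6 237.9]] [[290.  237.9]]
pad 0 [[345.1 259.3]] [[290.6 259.3]]
pad -11 [[344.6 279.8]] [[291.2 279.8]]
[175 174 174 175 173 174 144  49  77  81  79  78  79  85 139 138 133 134
 134 137 136 134 138 139 137 141  14   9  12  16  15  13  14   9  13  18]
```

View pics/w12.png

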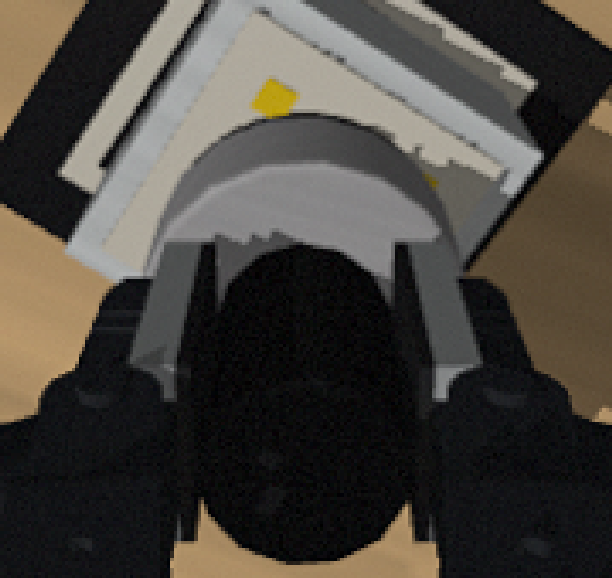

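The wrist and scene views now agree. The weight is leaning about 5° in the grip, and its foot is about 7 mm off toward +x+y. I'll lift slightly, level it by tilting the tool 4°, and shift it back over the middle.

Call:
carry_out(
  steps=[0, 0, 5, 0, 0, 0, 10, 0, 0, 10, 0, 0, 0, 10, -2, -1, 10, -1, 2, 0, 10, -4.5, -2, 10, -1.7, 3.6, 0, 10, -4.5, -2, 10, -1.7, 3.6, 0, 10, -4.5, -2, 10, -1.7, 3.6, 0, 10, -4.5, -2, 10, -1.7, 3.6, 0, 10],
)

```text
time_s: 32.85
tcp_pos: [0.6639, -0.0204, 0.0942]
orientation: [3.051, 0.672, -0.106]
force: [-0.5, -0.9, -3.8]
grip_width: 0.0243
grip_force: 69.8
```

```bash
python3 - <<'E'
from h import *
for i in range(2): W=cam("wrist")
p,_=tool(); print(manip.get_obs()["orientation"]); g=W[3].max(2);print(g[190:272:2,320])
C=cam("scene"); im=cv2.resize(C[3][210:290,200:300],None,fx=8,fy=8,interpolation=cv2.INTER_CUBIC)
b=94.5-85.2
for z,r,col in((49+b,25,(0,0,255)),(77+b,25,(0,255,0))):
    t=np.linspace(0,2*np.pi,90); P=np.c_[669.2+r*np.cos(t),-18.1+r*np.sin(t),np.full(90,z)]/1000
    for u in proj(C,P): cv2.circle(im,(int((u[0]-199.5)*8+4),int((u[1]-209.5)*8-7)),1,col,-1)
# wrist: same prediction for a weight centred on the module
a=W[2][:2,3]-[.6692,-.0181]; a/=np.linalg.norm(a)
for z in(49+b,77+b): print(z,proj(W,np.r_[np.array([669.2,-18.1])+25*a,z]/1000).round(1))
w=W[3][170:340,230:410]
w=cv2.resize(w,(340,321),interpolation=cv2.INTER_NEAREST)
cv2.imwrite("pics/s13.png",im[:600,100:700])
E
```

```text
t 32.95 tcp [664.  -20.4  94.3] finger yaw 114.8 width 24.3 F [-0.3 -1.4 -3.9] q6 0.98
[ 3.05137678  0.6716411  -0.1058064 ]
[178 177 176 176 178 174 147  48  78  79  75  77  76  81 139 143 137 138
 139 140 137 137 141 142 130  78  17  15  13  10  10  17  10  14  10   7
  15  18   6   9   9]
58.3 [[318.3 176.4]]
86.3 [[318.2 192.8]]
```

View pics/s13.png

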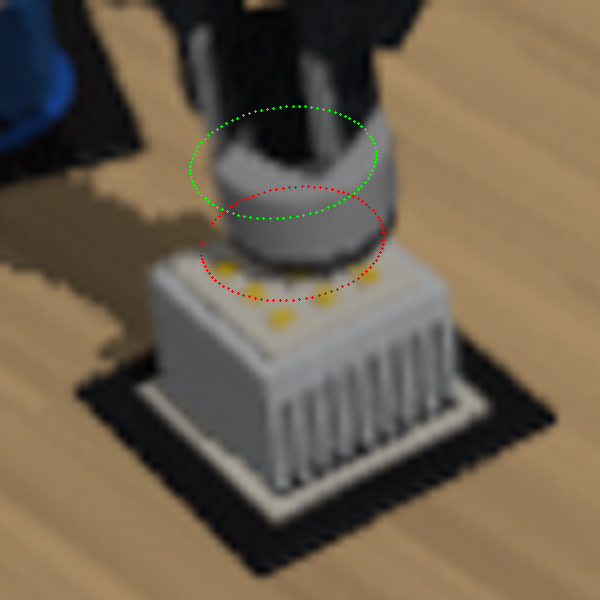

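I had the tool x sign reversed: the camera is on the +x+y side. The weight is offset about 7 mm toward −x−y, and both cameras agree on that. I'll undo the tilt and shift the other way.

Call:
carry_out(
  steps=[2, 1, 2, 0.8, -1.8, 0, 10, 6, 3, 2, 1.7, -3.6, 0, 10, 11, 5, 2, 1.7, -3.6, 0, 10, 11, 5, 2, 1.7, -3.6, 0, 10, 11, 5, 2, 1.7, -3.6, 0, 10, 11, 5, 2, 1.7, -3.6, 0, 10],
)

```text
time_s: 33.75
tcp_pos: [0.6751, -0.0153, 0.0962]
orientation: [-3.068, -0.676, 0.0]
force: [0.1, 0.0, -4.8]
grip_width: 0.0246
grip_force: 69.8
```

```bash
cat > chk.py <<'E'
from h import *
for i in range(2): W=cam("wrist")
p,_=tool(); print(manip.get_obs()["orientation"].round(3)); g=W[3].max(2);print(g[190:262:2,320])
C=cam("scene"); b=max(p[2]-85.2,0)
a=W[2][:2,3]-[.6692,-.0181]; a/=np.linalg.norm(a); c=C[2][:2,3]-[.6692,-.0181]; c/=np.linalg.norm(c)
for z in(49+b,77+b): print(z,"wrist near rim",proj(W,np.r_[np.array([669.2,-18.1])+25*a,z]/1000).round(1),"scene front rim",(proj(C,np.r_[np.array([669.2,-18.1])+25*c,z]/1000)+[.5,-.9]).round(1), "side", [(proj(C,np.r_[np.array([669.2,-18.1])+s*25*np.array([-.652,.758]),z]/1000)+[.5,-.9]).round(1) for s in(-1,1)])
s=C[3].max(2); col=int(round(proj(C,np.r_[np.array([669.2,-18.1])+25*c,49+b]/1000)[0,0]))
print("scene col",col,s[225:252,col]); print("row",s[236,215:265])
E
python3 chk.py
```

```text
t 33.85 tcp [675.1 -15.3  96.2] finger yaw 114.8 width 24.0 F [-0.5  0.2 -4.5] q6 0.95
[-3.068 -0.676  0.   ]
[152 177 175 175 176 176 147  51  78  83  80  82  78  84 139 141 135 134
 137 138 136 136 138 137 137 141  28   9  12  18  11  21  13  11   8  12]
59.994627606160236 wrist near rim [[318.4 200.9]] scene front rim [[249.4 246.3]] side [array([[237.2, 239.2]]), array([[259.9, 239.2]])]
87.99462760616024 wrist near rim [[318.3 216.9]] scene front rim [[248.2 236.1]] side [array([[235.9, 229. ]]), array([[258.9, 229.1]])]
scene col 249 [ 80  78  77  70  62  55  40  32  55 105 127 132 123 109 109 108 108 108
 109 110  77  35  72  86 142 163 161]
row [ 75  75  75  75  76  76  76  77  76  78  97 115 137 154 154 153 155 155
 157 158 157 126  81  74  91 103 115 123 127 127 127 127 129 131 132 131
 125 124 125 117 113 112 107 102 106 155 166 164 161 159]
```

Both views now match a centred, upright weight to within about 1 mm. I'll lower it and release.

Call:
carry_out(
  steps=[0, 0, -6, 0, 0, 0, 10, 0, 0, -10, 0, 0, 0, 10, 0, 0, -11, 0, 0, 0, 10, 0, 0, -11, 0, 0, 0, 10, 0, 0, -11, 0, 0, 0, 60, 0, 0, -11, 0, 0, 0, 60, 0, 0, -11, 0, 0, 0, 60, 0, 0, 5, 0, 0, 0, 60, 0, 0, 50, 0, 0, 0, 60, 0, 0, 110, 0, 0, 0, 60],
  force=40,
)

```text
time_s: 35.15
tcp_pos: [0.6743, -0.0153, 0.2071]
orientation: [-3.067, -0.675, 0.004]
force: [0.0, -0.3, -0.5]
grip_width: 0.0598
grip_force: 0.0
```

```bash
python3 - <<'E'
from h import *
for i in range(4): W=cam("wrist")
tool()
S=cam("scene")[3]; T=cam("top")[3]
big=np.hstack([cv2.resize(S[150:350,150:400],(500,400)),cv2.resize(W[3][:,160:480],(300,400))[:,:]])
cv2.imwrite("pics/fin.png",big)
E
```

```text
t 35.35 tcp [676.4 -15.5 209.6] finger yaw 114.8 width 59.9 F [-0.5  0.6 -0.3] q6 0.95
```

View pics/fin.png

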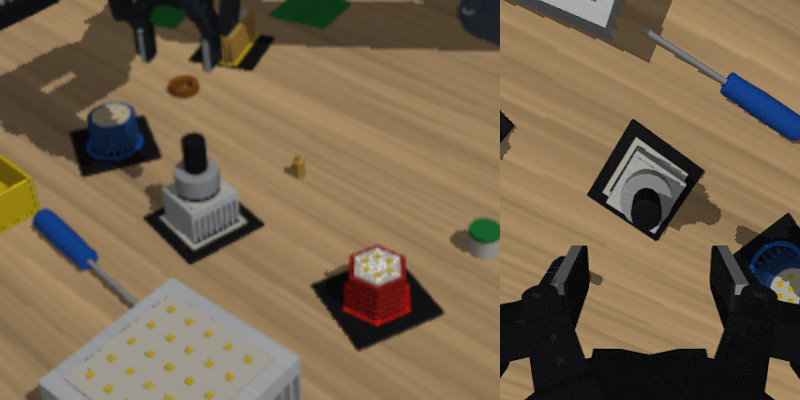

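The weight stands upright and centred on the square module (scene crop 195,185), and all the modules are on their plates with the gripper clear. Handing in.

```bash
python3 -c "
from bench import manip
print(manip.job_done())"
```

```text
the job is handed in; nothing more can be done
None
```

All four LED modules are upright on their plates (measured within about 1.5 mm of centre), the clamping weight stands on the middle of the square silver module, everything is released, and the job was handed in at about 35 s of robot time.

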